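# Set the length stop and hold the sprung jaw open

## Robot

A 6-joint arm with a two-finger parallel gripper is mounted at the origin on a cart in front of the work surface, level with it; the furniture and walls round the work are solid. World frame = base frame: x ahead of the robot, y to its left, z up, the work surface at z = 0. Lengths are in m, angles in rad, forces in N, time in s.
With the tool pointing down it reaches from about 0.325 to 0.775 m from the base axis. Payload 9.3 kg.
Tool frame: the origin (TCP) lies midway between the tips of the shut fingers; the grasp point (between the pads) lies 19 mm behind it; z points along the fingers, y is the line along which they close (so a half turn about z gives the same grasp; the last joint's range is limited). The gripper opens to 85 mm and grips with 20 to 120 N. Pads are 22 mm wide; open, the fingers measure 114 mm over their backs; the gripper's body (76 mm by 85 mm) begins 54 mm behind the grasp point. The pads swing forward as they close: fully open they stand 13 mm farther back than shut.
Start: joints at [-1.445, 0.259, 0.021, 1.334, 0, 1.418], TCP at [0.151, -0.529, 0.231] pointing down, gripper open.
Joint ranges: [-3.04, 3.04], [-0.91, 1.82], [-1.04, 1.36], [-1.92, 1.95], [-1.52, 1.45], [-3.14, 3.14]. Speed limits (rad/s): [2.22, 2.22, 2.79, 3.14, 3.14, 3.14].

## Interface

Orientations are given as a unit quaternion [x, y, z, w].
In Python, from rig import robot gives the robot as it stands.
- The arm moves only by the shell command python3 -m inch 'ROWS' [FORCE]. ROWS is JSON, a list of rows, each a list of 7 numbers: the turn, a rotation vector about the tool's x, y, z in degrees, then the shift along the tool's x, y, z in units of 30 mm (1.0 is 30 mm), then the finger opening in mm, from 0 to 85.4. In form: [[rx, ry, rz, tx, ty, tz, fingers], ...]. A call has 1 to 10 rows; each row shifts and turns the commanded pose from where the row before left it, along the tool's axes as they then stand; what a row does not reach is not made up. A row lasts 1/8 s, in which the tool goes at most 62.5 mm and 10.7 degrees, less where a joint would pass 70% of its speed; a pose out of reach is approached as far as the arm can. A call is refused whole if a number of a shift passes 1 or a number of a turn 10.7, either way. A call with a gripper value outside its range is refused whole. The fingers move at their own pace and stop on an object; FORCE is the grip in N (left out, the last holds). Time passes only in rows, so rows that do not move let the fingers close. It gives the time, the measured TCP pose, the force, the opening and the grip force at its end, in the units of the state.
- robot.state(): the state, without advancing time (a new reading comes with each control period).
- robot.grab_frame(name): name is "side" or "top"; returns (picture, depth): 480x640x3 uint8, red, green, blue; 480x640 float32, m along the optical axis (not along the pixel's ray), 0 where there is no reading.
- robot.get_calibration(name): a dict with "fx", "fy", "cx", "cy" (pixels), "world_to_cam" (4x4, takes a point from world to camera coordinates). Camera axes: x right, y up, looking along -z (the intrinsics and any distortion apply to the point x, -y, -z); pixel columns grow to the right and rows downward; lengths in m; the calibration is good to about 2 mm. A picture is of the moment at which its call begins. get_calibration takes no time and is no camera call.
- robot.hand_in(): hands the job in; it is judged then, once.
The state is a dict: "time_s": time; "qpos": joint angles; "joint_vel": joint speeds; "joint_efforts": joint torques, N m; "tcp_pos": TCP position; "tool_rot": TCP orientation; "ft_force": force on the tool from outside, world axes, zero at the start; "torque": the same for the moment, N m; "width": finger opening in m; "gripper_force": force on a finger pad.
Only numpy, scipy, OpenCV 4.12 (cv2) and the standard library are available. Lean on these libraries where they do the work, as an engineer would, in place of code of your own. Each camera call takes 0.05 s, during which the arm holds its last target. There are 200 camera calls.

## Task

Get the clamping jig ready for the next piece of wood. First slide the blue length stop along the fence until its pointer stands on the red band (not the blue one) and leave it there; then pull the jig's red grip back against its spring until the jaw's pointer stands on the yellow band. Finish still holding the jaw there, steady, so that the wood can be dropped in, and leave the other things on the bench where they are.

Things in the scene. Friction and masses are not known exactly. Their poses are not given: they have to be found in the camera images.
- jig: Clamping jig screwed to the bench: plywood base 260 (x) x 380 (y) x 18 mm, turned up to 0.3 rad. Origin: centre of its underside; x away from the robot, y left, z up. Aluminium fence rail along y, x 30 to 82 mm, top 48 mm over the bench, white scale strip on its top's front half. Two dark jaw guides along x at y 57 and 143 mm, 14 mm wide, x -120 to 20 mm, tops 34 mm over the bench.
- stop: Blue length stop on the rear half of the rail. Slides along the jig's y only, from y -140 to +25 mm; stays where left (friction 1.5 N, no spring). Starts near the right end, right of both bands. Origin: middle of its saddle's underside, 50.5 mm over the bench. Saddle 30 (x) x 52 (y) x 12 mm; low blue arm 20 mm right of centre reaches to a stop plate before the fence. Axes as the jig's.
- stop_grip (a point): Point in the black upright grip fin of the length stop, above the stop's origin, 95 mm over the bench, 13 mm below the fin's top. The fin is 26 (x) x 16 (y) mm and stands 46 mm over the saddle.
- stop_pointer (a point): Point at the middle of the length stop's thin black pointer, which lies over the scale strip; same y in the jig as the stop's origin.
- red_band: Red band on the scale strip of the rail: 16 mm wide along the jig's y, 22 mm along x, flat. Origin: its centre; axes as the jig's. Fixed; a different place every time.
- blue_band: Blue band on the same scale strip, of the same size, for another job: not the one to use. Fixed. It may lie on either side of the red band.
- jaw: Sprung jaw between guides: steel plate, dark wooden jaw head at the far end (51 to 71 mm behind the grip, 41 mm over the bench), red grip plate. Slides only along the jig's -x (to the robot), 62 mm at most; a hidden spring draws it back to the fence: 5 N closed, +120 N/m (10 N at the yellow band). Origin: foot of the grip, 18.5 mm over the bench, jig x -45 (closed), y 100 mm. Axes as the jig's.
- jaw_grip (a point): Point in the upright red grip plate of the jaw, 17 mm below its top, above the jaw's origin, 70 mm over the bench. The plate is 14 mm thick (x) and 50 mm wide (y), its top 88 mm over the bench.
- jaw_pointer (a point): Point on the jaw's thin black pointer, which reaches out over the right-hand guide; 40 mm behind the centre of the grip plate, and moves with it.
- yellow_band: Yellow band on top of the right-hand jaw guide: 16 mm wide along the jig's x, 13 mm along y. Origin: its centre; axes as the jig's. Fixed; 30 to 46 mm nearer the robot than the pointer of the closed jaw.
- offcut_d: Bystander, loose: thin timber off-cut 45x220x20 mm, lying flat. Origin: centre of its underside.
- sanding_block: Bystander, loose: cork sanding block 62x116x34 mm. Origin: centre of its underside.
- block_plane: Bystander, loose: metal block plane 52x164x57 mm. Origin: centre of its underside.
- tape_measure: Bystander, loose: yellow tape measure 76x94x34 mm. Origin: centre of its underside.

How it is judged:
By the outcome, as a careful person would: the job done as asked, in the order asked, and still so for the second after the job is handed in, while the arm keeps its last pose, push and grip.
It also fails if it takes over 48 s, if anything falls off the work surface, if the arm or the gripper's body presses on something with over 40 N, if the wrist force passes 120 N, or if a joint passes its speed limit or range.

## Working session

There is one attempt and no reset: what is moved stays moved. The work goes in short steps, Python scripts to look and compute and a shell command to move; the robot and the scene stay as the last step left them, time stands still between calls to the robot, and variables do not carry over. Pictures are saved under pics/ and viewed, at most 10 in all, crops included, and the job is handed in when it is done.

```bash
mkdir -p pics; ls; cat > h.py <<'E'
import numpy as np,cv2
from rig import robot
def grab(n,save=None):
    p,d=robot.grab_frame(n)
    if save: cv2.imwrite('pics/'+save,cv2.cvtColor(p,cv2.COLOR_RGB2BGR))
    return p,d
def world(n,d):
    c=robot.get_calibration(n); v,u=np.mgrid[:480,:640]
    P=np.stack([(u-c['cx'])/c['fx']*d,-(v-c['cy'])/c['fy']*d,-d,np.ones_like(d)],-1)
    W=P@np.linalg.inv(np.array(c['world_to_cam'])).T
    W=W[...,:3]; W[d==0]=np.nan
    return W
E
python3 - <<'E'
from h import *
for n in('top','side'):
    p,d=grab(n,n+'0.png'); np.savez('/tmp/'+n,p=p,d=d)
    print({k:(np.round(v,3).tolist() if k=='world_to_cam' else v) for k,v in robot.get_calibration(n).items()})
s=robot.state(); print(s['time_s'],s['tcp_pos'],s['tool_rot'],s['width'])
E
```

```text
pics
{'fx': 592.4181478830295, 'fy': 592.4181478830295, 'cx': 325.0209794071446, 'cy': 237.14200803537102, 'world_to_cam': [[0.003, -1.0, 0.006, 0.02], [0.997, 0.004, 0.075, -0.54], [-0.075, 0.006, 0.997, -1.561], [0.0, 0.0, 0.0, 1.0]]}
{'fx': 572.3957661249733, 'fy': 572.3957661249733, 'cx': 313.51657755842376, 'cy': 242.72246714778777, 'world_to_cam': [[-0.858, -0.514, 0.001, 0.444], [0.278, -0.462, 0.842, -0.201], [-0.433, 0.723, 0.539, -1.542], [0.0, 0.0, 0.0, 1.0]]}
0.1 [ 0.15132623 -0.52851352  0.23072413] [ 9.90299028e-01  1.38951290e-01  7.21352111e-06 -6.10979870e-04] 0.08537349090747237
```

View pics/top0.png

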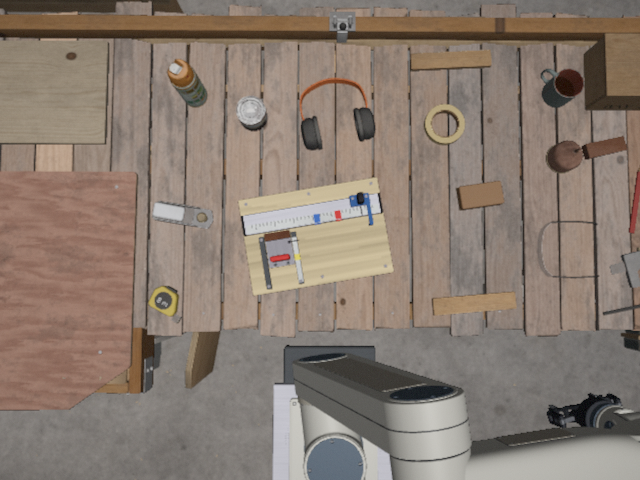

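View pics/side0.png

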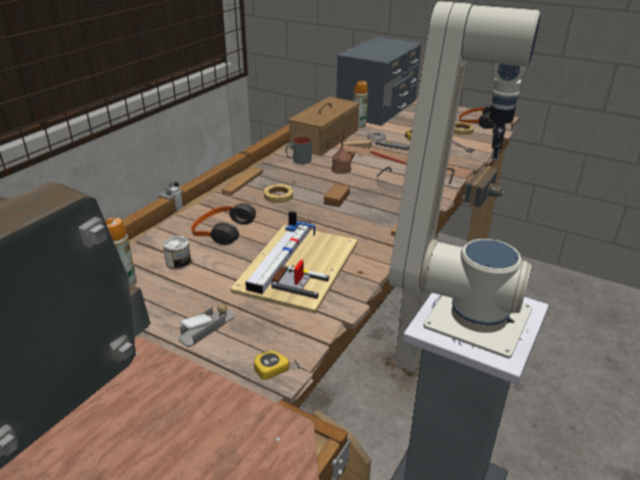

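The top view shows the jig (240–392, 178–293), fin at (361,199), red band (338,215), blue band (317,219), red grip (280,258) and yellow band (297,257). Next I locate them by colour.

```bash
cat > seg.py <<'E'
from h import *
def cents(n,p,d,roi):
    W=world(n,d); hsv=cv2.cvtColor(p,cv2.COLOR_RGB2HSV).astype(int); H,S,V=np.moveaxis(hsv,-1,0)
    m0=np.zeros(d.shape,bool); m0[roi[1]:roi[3],roi[0]:roi[2]]=1
    ms={'red':((H<6)|(H>174))&(S>150)&(V>90),'blue':(H>100)&(H<125)&(S>120)&(V>60),'yellow':(H>20)&(H<33)&(S>170)&(V>120),'black':(V<45)}
    for k,m in ms.items():
        N,L,st,c=cv2.connectedComponentsWithStats((m&m0).astype(np.uint8),connectivity=8)
        for i in range(1,N):
            if st[i,4]>=6:
                w=W[L==i]; w=w[~np.isnan(w[:,0])]
                print(n,k,st[i].tolist(),np.round(c[i],1),'med',np.round(np.median(w,0),4),'min',np.round(w.min(0),3),'max',np.round(w.max(0),3))
def ray(n,u,v,z):
    c=robot.get_calibration(n);T=np.linalg.inv(np.array(c['world_to_cam']))
    r=T[:3,:3]@[(u-c['cx'])/c['fx'],-(v-c['cy'])/c['fy'],-1]; o=T[:3,3]
    return o+r*(z-o[2])/r[2]
E
python3 - <<'E'
from seg import *
for n,r in(('top',(235,175,400,300)),('side',(225,205,360,310))):
    f=np.load(f'/tmp/{n}.npz'); cents(n,f['p'],f['d'],r)
    c=f['p'][r[1]:r[3],r[0]:r[2]]; c=cv2.resize(c,None,fx=4.5,fy=4.5,interpolation=cv2.INTER_CUBIC)
    cv2.imwrite(f'pics/{n}c.png',c[...,::-1])
f=np.load('/tmp/top.npz'); W=world('top',f['d'])
# plywood corners by eye (z=.018), fit jig
C=np.array([ray('top',u,v,.018) for u,v in((239,198.5),(377.5,179),(392.5,272.5),(256,294))]);print(C.round(4),C.mean(0))
for a,b in((0,1),(3,2)): e=C[a]-C[b]; print('yaw',np.arctan2(-e[0],e[1]),np.linalg.norm(e))
for a,b in((0,3),(1,2)): e=C[a]-C[b]; print('yaw',np.arctan2(e[1],e[0]),np.linalg.norm(e))
E
```

```text
top red [335, 211, 6, 7, 32] [337.5 214.1] med [ 0.599  -0.0102  0.0494] min [ 0.59  -0.017  0.044] max [ 0.607 -0.004  0.06 ]
top red [271, 254, 19, 8, 89] [279.8 257.6] med [0.4816 0.1372 0.0881] min [0.473 0.114 0.079] max [0.492 0.16  0.097]
top blue [350, 195, 23, 30, 159] [362.1 205.3] med [ 0.6259 -0.0816  0.0635] min [ 0.571 -0.101  0.054] max [ 0.648 -0.042  0.116]
top blue [314, 214, 6, 8, 32] [316.3 217.7] med [0.5891 0.0462 0.0518] min [0.58  0.038 0.045] max [0.598 0.052 0.061]
top black [357, 193, 7, 11, 38] [359.3 197.9] med [ 0.6352 -0.0629  0.1077] min [ 0.622 -0.073  0.077] max [ 0.646 -0.058  0.114]
top black [381, 207, 1, 6, 6] [381.  209.5] med [ 0.6112 -0.1246  0.0502] min [ 0.605 -0.125  0.049] max [ 0.617 -0.124  0.057]
side red [291, 239, 7, 4, 10] [294.7 239.8] med [ 0.5884 -0.0076  0.0496] min [ 0.581 -0.017  0.046] max [0.602 0.    0.056]
side red [295, 260, 8, 24, 141] [298.4 271.3] med [0.4771 0.1537 0.071 ] min [0.472 0.12  0.036] max [0.488 0.17  0.094]
side blue [287, 221, 27, 10, 80] [297.5 225.5] med [ 0.6228 -0.0643  0.0625] min [ 0.573 -0.1    0.0
[... 761 characters left out ...]
0.441 0.098 0.029]
side black [247, 283, 15, 10, 99] [253.9 287.6] med [0.5682 0.2416 0.0363] min [0.542 0.235 0.02 ] max [0.59  0.25  0.048]
side black [273, 286, 26, 7, 30] [285.4 289.2] med [0.4942 0.1936 0.0265] min [0.455 0.182 0.02 ] max [0.531 0.203 0.034]
side black [300, 293, 17, 4, 18] [308.2 294.6] med [0.4245 0.1814 0.0265] min [0.404 0.175 0.022] max [0.452 0.184 0.031]
[[ 0.6433  0.2534  0.018 ]
 [ 0.6977 -0.1187  0.018 ]
 [ 0.4463 -0.1578  0.018 ]
 [ 0.3883  0.2048  0.018 ]] [0.5439227 0.0453986 0.018    ]
yaw 0.14517810610919335 0.37605513923120726
yaw 0.15879345514266163 0.36720730159701204
yaw 0.18824216809122934 0.2596288888406441
yaw 0.15420084898926129 0.2543990375311741
```

View pics/topc.png

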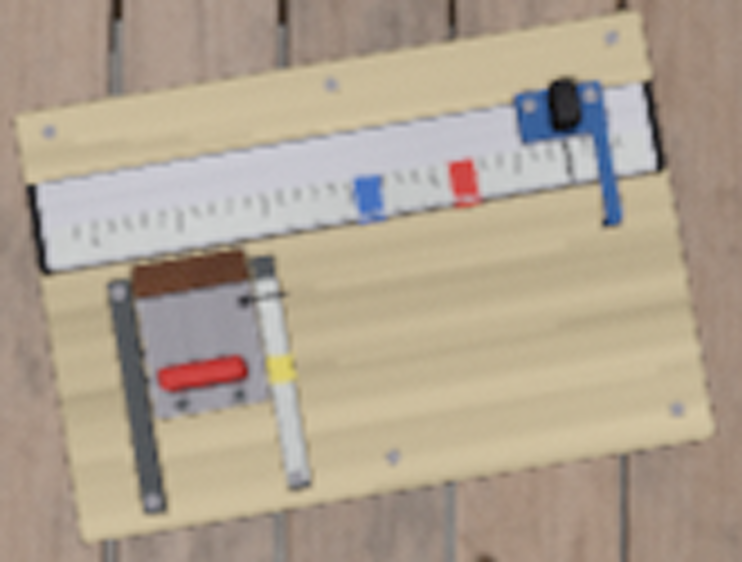

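```bash
cat > go.py <<'E'
from h import *
from scipy.spatial.transform import Rotation as R
def rest(t,yaw):
    """remaining move to TCP target t with tool y along jig x (yaw), tool down: tool units"""
    s=robot.state(); q=R.from_quat(s['tool_rot'])
    c,sn=np.cos(yaw),np.sin(yaw); G=R.from_matrix(np.array([[-sn,c,0],[c,sn,0],[0,0,-1]]).T)
    print('t',round(s['time_s'],2),'tcp',s['tcp_pos'].round(4),'turn',np.round((q.inv()*G).as_rotvec(degrees=True),2),
     'shift(final axes)/30mm',np.round(G.inv().apply(np.array(t)-s['tcp_pos'])/.03,2),'F',np.round(s['ft_force'],1),'w',round(s['width'],4))
E
python3 - <<'E'
from seg import *; from go import rest
def cr(x,y,z): return ray('top',235+(x+.5)/4.5-.5,175+(y+.5)/4.5-.5,z)
a,b=cr(47,271,.048),cr(661,172,.048); e=a-b; print('yaw rail',np.arctan2(-e[0],e[1]),np.linalg.norm(e))
a,b=cr(266,275,.034),cr(298,480,.034); e=a-b; print('yaw guide',np.arctan2(e[1],e[0]),np.linalg.norm(e))
y=.16; X=np.array([np.cos(y),np.sin(y),0]);Y=np.array([-np.sin(y),np.cos(y),0])
P=dict(fin=cr(565,97,.108),ptr=cr(568,160,.055),red=cr(464,183,.0485),yel=cr(282,369,.0345),jp=cr(265,296,.036),grip=cr(203,371,.088))
for k,v in P.items(): print(k,v.round(4),'jig x,y',round(v@X,4),round(v@Y,4))
rest([*P['fin'][:2],.231],y)
E
```

```text
yaw rail 0.1642558299019121 0.36294141226043797
yaw guide 0.1612524392016845 0.12170911868602338
fin [ 0.6379 -0.0661  0.108 ] jig x,y 0.6192 -0.1668
ptr [ 0.6086 -0.0712  0.055 ] jig x,y 0.5895 -0.1673
red [ 0.5956 -0.0109  0.0485] jig x,y 0.5863 -0.1056
yel [0.4872 0.0953 0.0345] jig x,y 0.4961 0.0165
jp [0.5299 0.1055 0.036 ] jig x,y 0.5399 0.0197
grip [0.4836 0.1378 0.088 ] jig x,y 0.4994 0.059
t 0.1 tcp [ 0.1513 -0.5285  0.2307] turn [-5.000e-02 -6.000e-02 -8.319e+01] shift(final axes)/30mm [ 1.263e+01  1.847e+01 -1.000e-02] F [-0.3  0.   0.7] w 0.0854
```

```bash
python3 -m inch '[[0,0,-10.4,0,0,0,60],[0,0,-10.4,0,0,0,60],[0,0,-10.4,0,0,0,60],[0,0,-10.4,0,0,0,60],[0,0,-10.4,0,0,0,60],[0,0,-10.4,0,0,0,60],[0,0,-10.4,0,0,0,60],[0,0,-10.4,0,0,0,60]]' 
python3 -m inch '[[0,0,0,0.7,1,0,60],[0,0,0,0.7,1,0,60],[0,0,0,0.7,1,0,60],[0,0,0,0.7,1,0,60],[0,0,0,0.7,1,0,60],[0,0,0,0.7,1,0,60],[0,0,0,0.7,1,0,60],[0,0,0,0.7,1,0,60],[0,0,0,0.7,1,0,60],[0,0,0,0.7,1,0,60]]'
python3 -m inch '[[0,0,0,0.7,1,0,60],[0,0,0,0.7,1,0,60],[0,0,0,0.7,1,0,60],[0,0,0,0.7,1,0,60],[0,0,0,0.7,1,0,60],[0,0,0,0.7,1,0,60],[0,0,0,0.7,1,0,60],[0,0,0,0,0,0,60]]'
python3 -c "
from go import *
rest([.636,-.064,.076],.162)"
```

```text
time_s: 1.1
tcp_pos: [0.1513, -0.5286, 0.2309]
tool_rot: [0.646, 0.763, 0.0, -0.0]
ft_force: [-0.2, -0.1, 0.9]
width: 0.0604
gripper_force: 0.0
time_s: 2.35
tcp_pos: [0.4147, -0.2726, 0.2311]
tool_rot: [0.648, 0.761, 0.0, -0.0]
ft_force: [0.6, 0.1, -0.2]
width: 0.0604
gripper_force: 0.0
time_s: 3.35
tcp_pos: [0.5989, -0.0934, 0.2302]
tool_rot: [0.647, 0.762, -0.0, -0.001]
ft_force: [0.2, -0.5, 0.9]
width: 0.06
gripper_force: 0.0
t 3.35 tcp [ 0.5989 -0.0934  0.2302] turn [-0.06 -0.05  0.05] shift(final axes)/30mm [0.77 1.38 5.14] F [ 0.2 -0.5  0.9] w 0.06
```

```bash
python3 -m inch '[[0,0,0,0.4,0.7,0,60],[0,0,0,0.37,0.68,0,60],[0,0,0,0,0,0.8,60],[0,0,0,0,0,0.8,60],[0,0,0,0,0,0.8,60],[0,0,0,0,0,0.8,60],[0,0,0,0,0,0.8,60],[0,0,0,0,0,0.7,60],[0,0,0,0,0,0.44,60],[0,0,0,0,0,0,60]]' 
python3 - <<'E'
from go import *
rest([.636,-.064,.076],.162)
import seg
p,d=grab('top'); q,e=grab('side')
for n,i,r in(('top',p,(300,150,430,240)),('side',q,(240,180,350,262))):
    c=cv2.resize(i[r[1]:r[3],r[0]:r[2]],None,fx=5,fy=5,interpolation=cv2.INTER_CUBIC); cv2.imwrite(f'pics/a{n}.png',c[...,::-1])
    globals()[n]=cv2.resize(c,(650,420))
cv2.imwrite('pics/a.png',np.hstack([cv2.resize(top,(400,280)),cv2.resize(side,(400,290))[:280]])[...,::-1])
E
```

```text
time_s: 4.6
tcp_pos: [0.6344, -0.066, 0.0763]
tool_rot: [0.648, 0.761, -0.0, -0.001]
ft_force: [0.1, -0.0, 0.0]
width: 0.0598
gripper_force: 0.0
t 4.6 tcp [ 0.6344 -0.066   0.0763] turn [-0.1  -0.03 -0.14] shift(final axes)/30mm [0.06 0.06 0.01] F [ 0.1 -0.   0. ] w 0.0598
```

View pics/a.png

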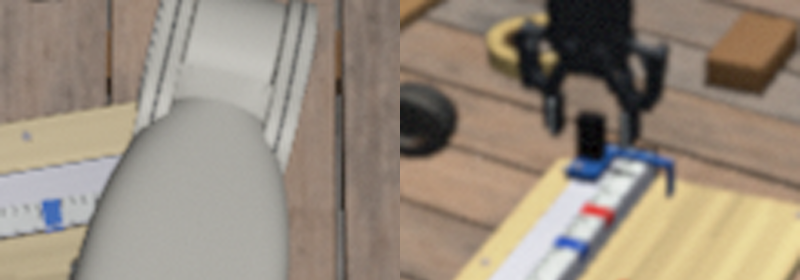

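In the side half the fingers straddle the black fin at (590,135), with the red band at (597,213). I'm closing on it and sliding 62 mm.

```bash
python3 -m inch '[[0,0,0,0,0,0,15],[0,0,0,0,0,0,15],[0,0,0,0,0,0,15],[0,0,0,0,0,0,15],[0,0,0,0,0,0,15],[0,0,0,0,0,0,15]]' 30
python3 -m inch '[[0,0,0,0.3,0,0,15],[0,0,0,0.3,0,0,15],[0,0,0,0.3,0,0,15],[0,0,0,0.3,0,0,15],[0,0,0,0.3,0,0,15],[0,0,0,0.3,0,0,15],[0,0,0,0.2,0,0,15],[0,0,0,0,0,0,15],[0,0,0,0,0,0,15]]'
python3 - <<'E'
from seg import *; from go import rest
rest([.636,-.064,.076],.162)
q,e=grab('side'); cents('side',q,e,(265,205,340,260))
c=cv2.resize(q[200:265,250:340],None,fx=8,fy=8,interpolation=cv2.INTER_CUBIC); cv2.imwrite('pics/b.png',c[...,::-1])
E
```

```text
time_s: 5.45
tcp_pos: [0.6361, -0.0656, 0.078]
tool_rot: [0.648, 0.761, 0.001, 0.001]
ft_force: [4.8, 1.8, 6.9]
width: 0.0254
gripper_force: 32.6
time_s: 6.58
tcp_pos: [0.6258, -0.0061, 0.078]
tool_rot: [0.648, 0.762, 0.0, 0.0]
ft_force: [0.5, 1.7, 7.6]
width: 0.0253
gripper_force: 32.9
t 6.58 tcp [ 0.6258 -0.0061  0.078 ] turn [ 0.07  0.   -0.08] shift(final axes)/30mm [-1.96  0.02  0.07] F [0.5 1.7 7.6] w 0.0253
side red [291, 238, 7, 5, 12] [294.2 239.5] med [ 0.5947 -0.0094  0.0496] min [ 0.582 -0.014  0.046] max [ 0.606 -0.002  0.053]
side blue [279, 232, 28, 8, 77] [289.3 235.4] med [ 6.14e-01 -6.00e-04  6.21e-02] min [ 0.564 -0.035  0.056] max [0.633 0.024 0.069]
side blue [283, 247, 9, 5, 18] [287.  248.8] med [0.585  0.0454 0.0483] min [0.572 0.038 0.043] max [0.598 0.054 0.053]
side black [266, 205, 37, 29, 381] [283.7 214.8] med [0.6232 0.0024 0.1404] min [ 0.559 -0.021  0.064] max [0.681 0.02  0.18 ]
```

View pics/b.png

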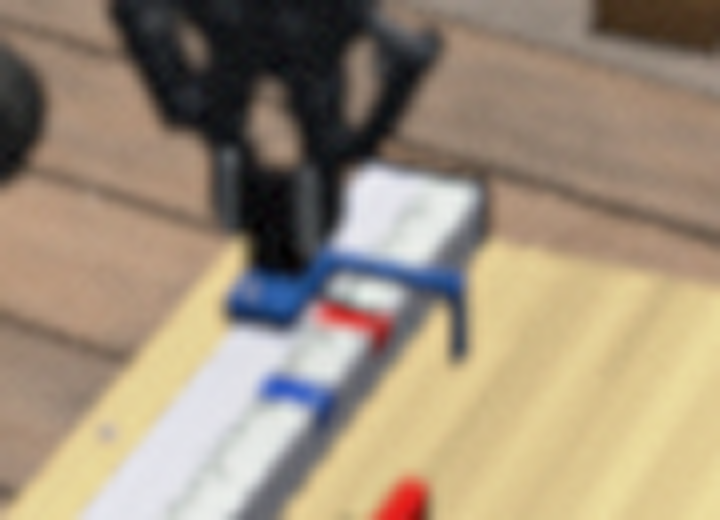

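```bash
python3 -m inch '[[0,0,0,0,0,0,30],[0,0,0,0,0,0,50],[0,0,0,0,0,0,50],[0,0,0,0,0,-0.3,50],[0,0,0,0,0,-0.7,50],[0,0,0,0,0,-0.9,50],[0,0,0,0,0,-0.9,50],[0,0,0,0,0,-0.9,50],[0,0,0,0,0,-0.9,50]]'
python3 -m inch '[[0,0,0,0.7,-0.5,0,50],[0,0,0,0.7,-0.5,0,50],[0,0,0,0.7,-0.5,0,50],[0,0,0,0.7,-0.5,0,50],[0,0,0,0.7,-0.5,0,50],[0,0,0,0.7,-0.5,0,50],[0,0,0,0.7,-0.5,0,50],[0,0,0,0.6,-0.5,0,50],[0,0,0,0,0,0,50]]'
python3 - <<'E'
from seg import *; from go import rest
rest([.4836,.1378,.051],.162)
p,d=grab('top'); cents('top',p,d,(300,185,380,235))
c=cv2.resize(p[175:300,235:400],None,fx=4.5,fy=4.5,interpolation=cv2.INTER_CUBIC); cv2.imwrite('pics/c.png',c[...,::-1])
E
```

```text
time_s: 7.75
tcp_pos: [0.6254, -0.0064, 0.2167]
tool_rot: [0.648, 0.761, 0.0, 0.0]
ft_force: [1.0, 0.8, -0.6]
width: 0.0498
gripper_force: 0.0
time_s: 8.88
tcp_pos: [0.4795, 0.1385, 0.2155]
tool_rot: [0.648, 0.762, 0.0, 0.0]
ft_force: [-0.1, 0.7, 0.9]
width: 0.05
gripper_force: 0.0
t 8.88 tcp [0.4795 0.1385 0.2155] turn [ 0.03 -0.   -0.  ] shift(final axes)/30mm [-0.04  0.13  5.48] F [-0.1  0.7  0.9] w 0.05
top red [335, 211, 6, 7, 27] [337.3 214.1] med [ 0.5988 -0.009   0.0508] min [ 0.591 -0.017  0.041] max [ 0.607 -0.004  0.057]
top blue [328, 198, 22, 31, 158] [340.  208.8] med [ 0.6158 -0.0216  0.0635] min [ 0.561 -0.04   0.054] max [0.639 0.015 0.112]
top blue [314, 214, 6, 8, 32] [316.3 217.7] med [0.5893 0.0462 0.05  ] min [0.58  0.038 0.045] max [0.598 0.052 0.059]
top black [334, 197, 6, 11, 34] [336.  201.9] med [ 0.6257 -0.0047  0.1071] min [ 0.611 -0.013  0.078] max [0.636 0.    0.114]
```

View pics/c.png

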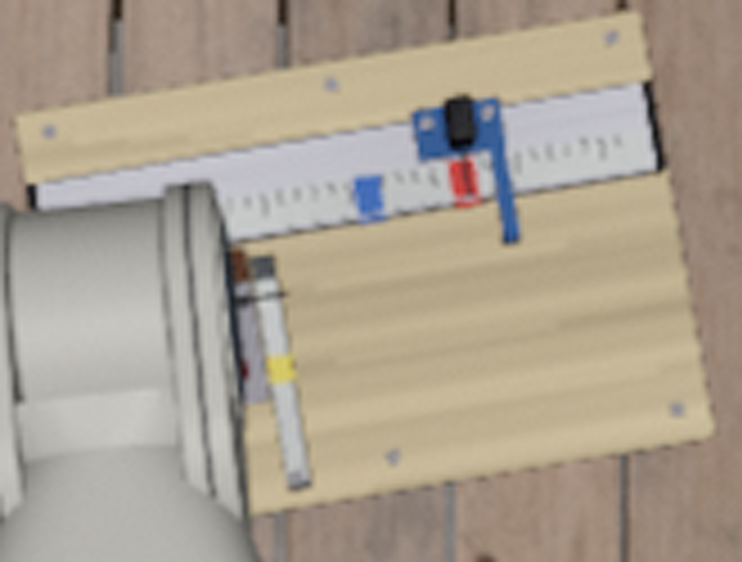

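The stop pointer (465,178) stands mid red band (464,183). Next is the jaw.

```bash
python3 -m inch '[[0,0,0,-0.04,0.13,0.4,50],[0,0,0,0,0,0.8,50],[0,0,0,0,0,0.8,50],[0,0,0,0,0,0.8,50],[0,0,0,0,0,0.8,50],[0,0,0,0,0,0.8,50],[0,0,0,0,0,0.6,50],[0,0,0,0,0,0.3,50],[0,0,0,0,0,0.13,50],[0,0,0,0,0,0,50]]'
python3 -m inch '[[0,0,0,0,0,0,5],[0,0,0,0,0,0,5],[0,0,0,0,0,0,5],[0,0,0,0,0,0,5],[0,0,0,0,0,0,5]]' 70
python3 -c "
from go import *
rest([.4836,.1378,.051],.162)"
```

```text
time_s: 10.18
tcp_pos: [0.4851, 0.1367, 0.0522]
tool_rot: [0.648, 0.761, 0.0, 0.0]
ft_force: [0.0, 0.4, 0.2]
width: 0.05
gripper_force: 0.0
time_s: 10.8
tcp_pos: [0.4835, 0.1366, 0.0528]
tool_rot: [0.648, 0.762, -0.001, -0.0]
ft_force: [-8.4, -2.8, 9.3]
width: 0.0133
gripper_force: 69.4
t 10.8 tcp [0.4835 0.1366 0.0528] turn [-0.09  0.02 -0.06] shift(final axes)/30mm [0.04 0.01 0.06] F [-8.4 -2.8  9.3] w 0.0133
```

```bash
python3 -m inch '[[0,0,0,0,-0.2,0,5],[0,0,0,0,-0.2,0,5],[0,0,0,0,-0.2,0,5],[0,0,0,0,-0.2,0,5],[0,0,0,0,-0.2,0,5],[0,0,0,0,-0.2,0,5],[0,0,0,0,-0.2,0,5],[0,0,0,0,0,0,5],[0,0,0,0,0,0,5]]'
python3 - <<'E'
from seg import *; from go import rest
rest([.4836,.1378,.051],.162)
p,d=grab('top'); q,e=grab('side')
a=cv2.resize(p[190:290,250:350],(400,400),interpolation=cv2.INTER_CUBIC);b=cv2.resize(q[225:305,260:340],(400,400),interpolation=cv2.INTER_CUBIC)
cv2.imwrite('pics/d.png',np.hstack([a,b])[...,::-1])
E
```

```text
time_s: 11.92
tcp_pos: [0.4455, 0.13, 0.0528]
tool_rot: [0.648, 0.761, 0.001, 0.002]
ft_force: [9.9, -0.5, -4.4]
width: 0.0131
gripper_force: 68.7
t 11.93 tcp [0.4455 0.13   0.0528] turn [ 0.25  0.05 -0.09] shift(final axes)/30mm [0.05 1.3  0.06] F [ 9.9 -0.5 -4.4] w 0.0131
```

View pics/d.png

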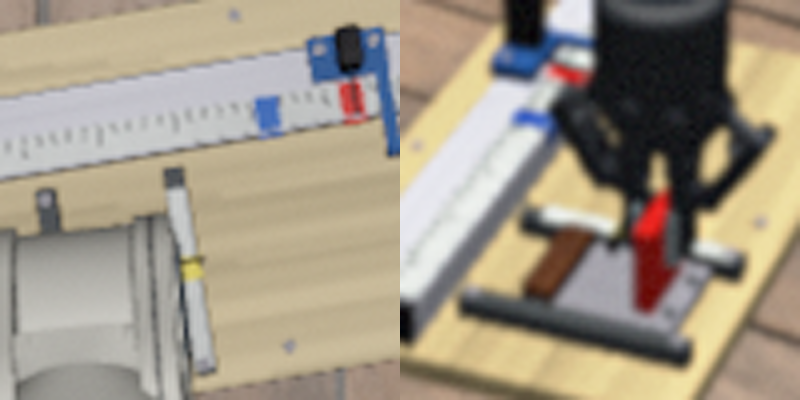

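The pointer is on the yellow band at about (195,266), in its far half; the jaw has moved 38.6 of roughly 43 mm. I'm adding about 4 mm.

```bash
python3 -m inch '[[0,0,0,0,-0.07,0,5],[0,0,0,0,-0.07,0,5],[0,0,0,0,0,0,5],[0,0,0,0,0,0,5],[0,0,0,0,0,0,5]]'
python3 - <<'E'
from seg import *; from go import rest
rest([.4836,.1378,.051],.162)
p=np.mean([grab('top')[0].astype(float) for _ in range(6)],0).astype(np.uint8)
a=cv2.resize(p[240:275,280:320],None,fx=16,fy=16,interpolation=cv2.INTER_CUBIC)
cv2.imwrite('pics/e.png',a[...,::-1])
E
```

```text
time_s: 12.65
tcp_pos: [0.4415, 0.1294, 0.0528]
tool_rot: [0.648, 0.761, 0.001, 0.002]
ft_force: [9.2, -0.9, -5.3]
width: 0.0132
gripper_force: 68.7
t 12.65 tcp [0.4415 0.1294 0.0528] turn [ 0.26  0.05 -0.1 ] shift(final axes)/30mm [0.05 1.43 0.06] F [ 9.2 -0.9 -5.3] w 0.0132
```

View pics/e.png

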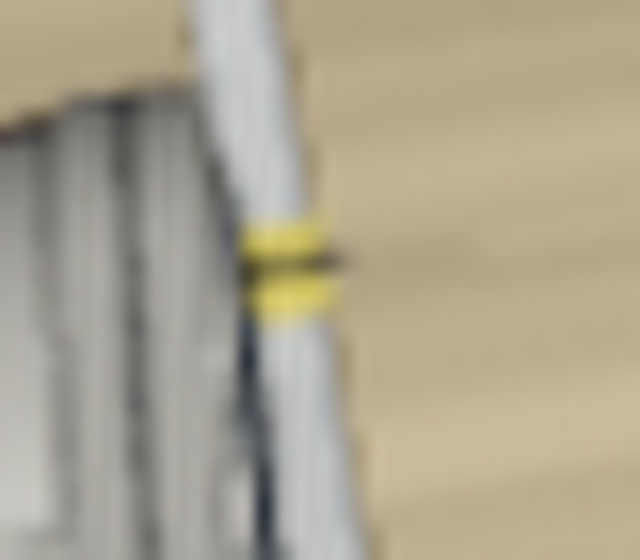

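The pointer is at row 262 of a band spanning rows 222–322, so it is about 1.6 mm short of centre. One small nudge, then settle.

```bash
python3 -m inch '[[0,0,0,0,-0.05,0,5],[0,0,0,0,0,0,5],[0,0,0,0,0,0,5],[0,0,0,0,0,0,5],[0,0,0,0,0,0,5],[0,0,0,0,0,0,5]]'
python3 - <<'E'
from seg import *; from go import rest
rest([.4836,.1378,.051],.162)
p=np.mean([grab('top')[0].astype(float) for _ in range(6)],0).astype(np.uint8)
a=cv2.resize(p[190:275,280:380],None,fx=8,fy=7,interpolation=cv2.INTER_CUBIC)
cv2.imwrite('pics/f.png',a[...,::-1])
E
```

```text
time_s: 13.7
tcp_pos: [0.4401, 0.1291, 0.0528]
tool_rot: [0.648, 0.761, 0.001, 0.002]
ft_force: [9.8, -0.6, -5.1]
width: 0.0132
gripper_force: 68.7
t 13.7 tcp [0.4401 0.1291 0.0528] turn [ 0.26  0.06 -0.1 ] shift(final axes)/30mm [0.05 1.48 0.06] F [ 9.8 -0.6 -5.1] w 0.0132
```

View pics/f.png

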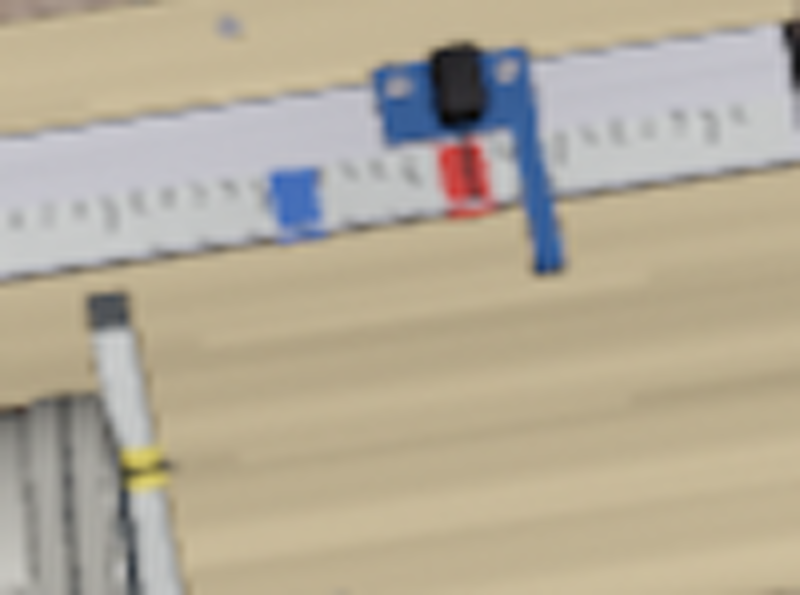

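The jaw pointer (146,467) is centred on the yellow band, and the stop pointer (468,175) is centred on the red one.

```bash
python3 -c "
from rig import robot
print(robot.hand_in())"
```

```text
the job is handed in; nothing more can be done
None
```

The job is handed in after about 14 s: the last picture shows the length stop's pointer on the red band and the jaw's pointer mid-way on the yellow band, with the gripper still holding the jaw there.

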